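Clamp a honeycomb box in the lidding fixture

TASK

Clamp the honeycomb box in its fixture: with the outside of a finger push the yellow clamp strap round over the box until it is fully home against its stop, then push the red cam lever all the way down so that the pad presses on the box. Only push, never grasp or lift anything; leave the box in its nest and everything else on the table where it is, and finish clear of everything.

Things in the scene. Friction and masses are not known exactly. Their poses are not given: they have to be found in the camera images.
- fixture: aluminium base plate 200 x 270 x 12 mm (x, y, z), fixed to the table; origin at the centre of its underside. White strips to 26 mm high hold the honeycomb box at its centre. Round pivot post at y = +85 mm; rest post at y = -72 mm (22 x 16 mm, top 69 mm), with a black stop on its -x side (x -12 to -19, y -64 to -80 mm, top 84 mm above the table)
- strap (a joint): swing angle of the yellow clamp strap about the vertical pivot, rad: 0 = fully home, across the box along the fixture's y, against the stop (end of travel); positive = open, counterclockwise from above, free end towards the fixture's +x; at most 1.6. Friction about 1 N at the free end, stays where it is left. Close it by pushing its open-side (+x-side) edge
- strap_pivot (a point): point on the strap's vertical swing axis, at the strap's upper face (77 mm above the table); its axes turn with the strap: the strap runs from here along its own -y, its own +x is the open side, which is pushed to close it
- strap_end (a point): point on the centre line of the strap's upper face, 168 mm from the swing axis, 12 mm short of the strap's free end. The strap is a level yellow bar 24 mm wide and 8 mm thick, its underside 69 mm and its upper face 77 mm above the table; the outer 70 mm are bare and good to push
- lever (a joint): cam lever angle, rad: 0 = raised, lever rising 55 degrees (0.96 rad) above level, leaning towards the strap's pivot; grows as it is pushed over towards the pivot and down; 0.96 = fully down (level, end of travel). Angle above level = 0.96 minus this value. Takes about 5 N at the red paddle, stays where it is left, and drives the pad down 8 mm
- lever_hinge (a point): point on the cam lever's level hinge axis, on the strap's centre line 95 mm from the swing axis, 89 mm above the table. From here the lever runs towards the strap's pivot (strap's own +y) and upward; it rides on the strap as that swings
- lever_paddle (a point): centre of the pushed (upper) face of the red paddle at the lever's outer end: 92 mm along the lever from the hinge axis, 5 mm above the lever's middle line; paddle 28 mm wide, 46 mm along the lever, 10 mm thick
- pad: black rubber pad, 32 mm across and 8 mm thick, on a plunger under the strap below the cam lever; origin on the underside of the strap when the lever is raised, pad's lower face 10 mm below the origin (5 mm over the box). A spring of 1.5 N/mm lets it give; with the lever down it presses the box with about 4 N
- comb_box: clear box of honeycomb 110 x 90 x 42 mm (x, y, z), lying loose in the nest with 3 mm play; origin at the centre of its underside, its top 54 mm above the table
- jar: amber honey jar, 60 mm across, 85 mm high, standing near the fixture's rest-post side; origin under its centre; leave alone
- tape_roll: roll of brown tape lying flat, 100 mm across, 48 mm high; origin under its centre; leave alone
- label_roll: roll of pale yellow labels lying flat, 96 mm across, 50 mm high; origin under its centre; leave alone
- spare_a: spare honeycomb box 110 x 90 x 42 mm, the lower of a stack of two; origin under its centre; leave alone
- spare_b: spare honeycomb box 110 x 90 x 42 mm, the upper of the stack; origin under its centre; leave alone
- wedge_a: clear three-cornered pack of honeycomb, corners 60 mm from the centre, 38 mm high; origin under its centre; leave alone
- wedge_b: like wedge_a, paler, 38 mm high; leave alone
There are look-alikes about, which are no part of the job. Leave any blue look-alike of the comb_box alone.

How it is judged (in metres and radians):
On the way, in this order (a step that is already met when the one before it is completed fails the run):
1. the strap is fully home over the box, the cam lever still raised (value of joint strap below 0.06 rad and value of joint lever below 0.5 rad), for 0.2 s.
2. the cam lever is fully down (value of joint lever above 0.88 rad and value of joint strap below 0.06 rad), for 0.2 s.
At the end, for the whole second after the job is handed in: strap within 0.06 rad of home, cam lever past 0.88 of its 0.96 rad, pad pressing on the box with more than 1.5 N, box at rest within 10 mm of where it was, every bystander within 30 mm of where it was (all of step 2 and contact force between pad and comb_box above 1.5 N and distance of comb_box from where it was at the start of the episode below 0.01 m and linear speed of comb_box below 0.02 m/s and distance of each of jar, tape_roll, label_roll, spare_a, spare_b, wedge_a, wedge_b from where it was at the start of the episode below 0.03 m); the robot touches nothing.
It fails at once if the cam lever is pushed down before the strap is over (value of joint lever above 0.5 rad and value of joint strap above 0.15 rad).
It fails at once if the honeycomb box is lifted or pushed out of its nest (distance of comb_box from where it was at the start of the episode above 0.012 m).
It fails at once if another thing on the table (jar, rolls, spare boxes, wedge packs) is moved or lifted by more than 30 mm (distance of any of jar, tape_roll, label_roll, spare_a, spare_b, wedge_a, wedge_b from where it was at the start of the episode above 0.03 m).
It also fails if it takes over 46 s, if anything falls off the work surface, if the arm or the gripper's body presses on something with over 40 N, if the wrist force passes 120 N, or if a joint passes its speed limit or range.

ROBOT

A 7-joint arm with a two-finger parallel gripper is mounted at the origin on the work surface. World frame = base frame: x ahead of the robot, y to its left, z up, the work surface at z = 0. Lengths are in mm, angles in rad, forces in N, time in s.
With the tool pointing down it reaches from about 400 to 875 mm from the base axis. Payload 19.3 kg.
Tool frame: the origin (TCP) lies at the very end of the fingers, on their centre line; the grasp point (between the pads) lies 19 mm behind it (env.grip_depth is the z of the grasp point in the tool frame, in mm); z points along the fingers, x is the direction in which the jaws open and shut, and the axes are right-handed (so a half turn about z gives the same grasp; the last joint's range is limited). The gripper opens to 85 mm and grips with 20 to 120 N. Pads are 22 mm wide; open, the fingers measure 114 mm over their backs; the gripper's body (76 mm by 85 mm) begins 54 mm behind the grasp point. The pads swing forward as they close: fully open they stand 13 mm farther back than shut.
Start: joints at [-1.358, 0.521, -0.036, 1.599, 0.021, 1.021, -0.113], TCP at [174.423, 600.16, 231.291] pointing down, gripper open.
Joint ranges: [-2.91, 2.91], [-0.3, 2.13], [-1.5, 1.42], [0.17, 2.43], [-1.26, 4.41], [0.16, 1.93], [-2.52, 2.52]. Speed limits (rad/s): [1.89, 1.89, 2.39, 2.39, 3.01, 3.01, 3.01].

INTERFACE

Orientations are given as a 3x3 rotation matrix whose columns are the frame's x, y, z axes.
In Python, from bench import env gives the robot as it stands.
- The arm moves only by the shell command python3 -m inch 'ROWS'. ROWS is a JSON object of lists of equal length, an entry for each row: "delta_rot": the turn, a rotation vector about the tool's x, y, z in degrees, a list of three; "linear": the shift along the tool's x, y, z in cm, a list of three; "jaw": the closure, from -1 (fully open) to 1 (shut). In form: {"delta_rot": [[ax, ay, az], ...], "linear": [[tx, ty, tz], ...], "jaw": [jaw, ...]}. A call has exactly 10 rows; each row is the pose to reach, as a shift and turn from the pose commanded when the call began, along the tool's axes at that moment; what a row does not reach only later rows make up. A row lasts 1/12 s, in which the tool goes at most 41.7 mm and 7.16 degrees, less where a joint would pass 70% of its speed; a pose out of reach is approached as far as the arm can. A call with a gripper value outside its range is refused whole. The fingers move at their own pace and stop on an object; the grip force is fixed at half the most. Time passes only in rows, so rows that repeat a pose let the fingers close, or fill a call up. It gives the time, the measured TCP pose, the force and the opening at its end, in the units of the state.
- env.get_obs(): the state, without advancing time (a new reading comes with each control period).
- env.get_image(name): name is "side" or "top"; returns (picture, depth): 420x560x3 uint8, red, green, blue; 420x560 float32, mm along the optical axis (not along the pixel's ray), 0 where there is no reading.
- env.camera_model(name): a dict with "K" (3x3 intrinsics, pixels), "R" (3x3) and "t" (3): a world point X has camera coordinates R X + t. Camera axes: x right, y down, z forward; pixel columns grow to the right and rows downward; lengths in mm; the calibration is good to about 2 mm. A picture is of the moment at which its call begins. camera_model takes no time and is no camera call.
- env.job_done(): hands the job in, once; it reports no verdict.
The state is a dict: "clock": time; "joint_pos": joint angles; "joint_velocities": joint speeds; "joint_torque": joint torques, N m; "tcp_pos": TCP position; "orientation": TCP orientation; "force": force on the tool from outside, world axes, zero at the start; "wrist_torque": the same for the moment, N m; "gripper_width": opening from 0.0 (shut) to 1.0 (fully open).
Only numpy, scipy, OpenCV 4.12 (cv2) and the standard library are available. Lean on these libraries where they do the work, as an engineer would, in place of code of your own. Each camera call takes 0.05 s, during which the arm holds its last target.

## Working session

There is one attempt and no reset: what is moved stays moved. The work goes in short steps, Python scripts to look and compute and a shell command to move; the robot and the scene stay as the last step left them, time stands still between calls to the robot, and variables do not carry over. Pictures are saved under pics/ and viewed, and the job is handed in when it is done.

```bash
mkdir -p pics; ls; python3 - <<'E'
from bench import env
import cv2,numpy as np
o=env.get_obs();print({k:np.round(v,3).tolist() for k,v in o.items()})
for n in("top","side"):
    im,d=env.get_image(n);cv2.imwrite(f"pics/{n}0.png",im[:,:,::-1]);np.save(f"{n}0.npy",d);np.save(f"{n}0im.npy",im)
    print(n,env.camera_model(n))
E
```

```text
pics
{'clock': 0.0, 'joint_pos': [-1.358, 0.522, -0.036, 1.6, 0.021, 1.021, -0.113], 'joint_velocities': [0.001, -0.0, 0.0, -0.0, 0.0, -0.0, 0.001], 'joint_torque': [0.001, -92.711, 1.98, -36.993, 0.018, 0.008, 0.0], 'tcp_pos': [174.355, 599.834, 230.711], 'orientation': [[0.279, 0.96, -0.0], [0.96, -0.279, -0.001], [-0.001, 0.0, -1.0]], 'force': [-0.13, 0.377, 0.124], 'wrist_torque': [-0.007, -0.028, -0.033], 'gripper_width': 1.001}
top {'K': array([[380.45017452,   0.        , 278.63596697],
       [  0.        , 380.45017452, 214.74520415],
       [  0.        ,   0.        ,   1.        ]]), 'R': array([[ 0.10873428, -0.99406269,  0.00402887],
       [-0.9718511 , -0.10715507, -0.20981714],
       [ 0.20900311,  0.01889885, -0.97773234]]), 't': array([ -52.80282201,  511.44799351, 1046.41630953])}
side {'K': array([[419.05195226,   0.        , 282.6188683 ],
       [  0.        , 419.05195226, 209.8108405 ],
       [  0.        ,   0.        ,   1.        ]]), 'R': array([[ 0.99850268, -0.05234746, -0.0158788 ],
       [-0.04784189, -0.6949204 , -0.71749341],
       [ 0.02652445,  0.71717876, -0.69638429]]), 't': array([-489.73705746,  102.81267436, 1217.88507744])}
```

View pics/top0.png

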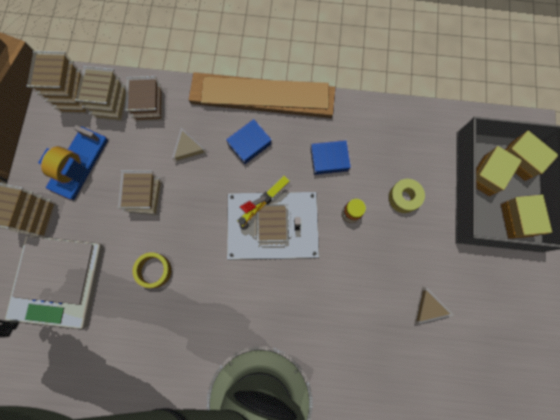

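View pics/side0.png

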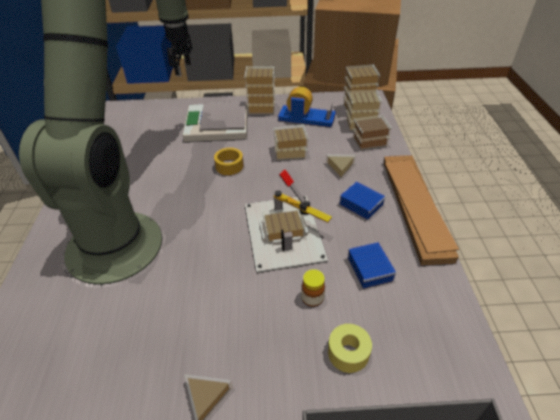

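The only fixture is the white plate at top (273,225) / side (285,235). The blue boxes at top (249,141) and (331,157) are look-alikes. I'll check this with an enlarged crop.

```bash
cat > h.py <<'E'
import numpy as np
from bench import env
def w(n,u,v,z):
    c=env.camera_model(n);r=c['R'].T@np.linalg.inv(c['K'])@np.array([u,v,1.]);o=-c['R'].T@c['t']
    return o+r*(z-o[2])/r[2]
def proj(n,X):
    c=env.camera_model(n);p=c['K']@(c['R']@np.array(X,float)+c['t']);return p[:2]/p[2]
def cloud(n,d):
    c=env.camera_model(n);v,u=np.mgrid[:420,:560]
    P=np.stack([u*d,v*d,d],-1)@np.linalg.inv(c['K']).T
    return (P-c['t'])@c['R']
E
python3 - <<'E'
from h import *
import cv2
a=np.load("top0im.npy")[165:270,215:330];b=np.load("side0im.npy")[155:280,235:345]
A=cv2.resize(a,None,fx=3.6,fy=3.6,interpolation=2);B=cv2.resize(b,None,fx=3.6,fy=3.6,interpolation=2)
C=np.zeros((max(len(A),len(B)),A.shape[1]+B.shape[1],3),np.uint8);C[:len(A),:A.shape[1]]=A;C[:len(B),A.shape[1]:]=B
C=cv2.resize(C,None,fx=.98,fy=.98)
cv2.imwrite("pics/crop0.png",C[:,:,::-1]);print(C.shape)
for n in("top","side"):
    im=np.load(n+"0im.npy");P=cloud(n,np.load(n+"0.npy"));h=cv2.cvtColor(im,cv2.COLOR_RGB2HSV)
    R=(slice(165,270),slice(215,330)) if n=="top" else (slice(155,280),slice(235,345))
    for nm,lo,hi in(("yel",(22,150,120),(33,255,255)),("red",(0,180,100),(6,255,255))):
        m=cv2.inRange(h,lo,hi)[R]>0;q=P[R][m];print(n,nm,len(q),q.mean(0).round(1));
        v,u=np.nonzero(m);print(u.min()+R[1].start,u.max()+R[1].start,v.min()+R[0].start,v.max()+R[0].start,q.min(0).round(),q.max(0).round())
    # plate
    g=(P[R][...,2]>4)&(P[R][...,2]<20);q=P[R][g][:,:2].astype(np.float32);print("plate",cv2.minAreaRect(q))
    g=(P[R][...,2]>45)&(P[R][...,2]<60);q=P[R][g][:,:2].astype(np.float32);print("box",cv2.minAreaRect(q))
E
```

```text
(441, 794, 3)
top yel 248 [562.8  37.4  79. ]
243 287 177 220 [484. -11.  72.] [622. 103. 170.]
top red 71 [503.3  83.3 163.9]
242 254 203 211 [489.  69. 148.] [517.  97. 177.]
plate ((520.4924926757812, 23.9991455078125), (321.49017333984375, 352.9293518066406), 6.341944694519043)
box ((548.3284301757812, -41.72465515136719), (119.73100280761719, 317.58758544921875), 49.25333023071289)
side yel 398 [546.6 -44.1  78.7]
235 330 155 279 [ 344. -828.    8.] [625. 377. 914.]
side red 92 [507.2  80.  157.8]
281 292 171 184 [493.  64. 142.] [524.  97. 172.]
plate ((533.3622436523438, 131.13426208496094), (370.2403259277344, 536.8035888671875), 2.0759799480438232)
box ((459.5495300292969, 149.89492797851562), (129.08993530273438, 431.6535949707031), 16.301666259765625)
```

View pics/crop0.png

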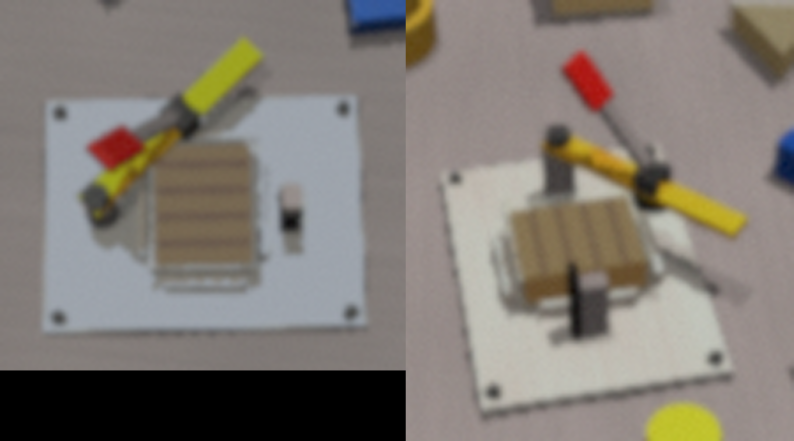

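The crop shows the clear tan box in the white plate, the strap open towards +x with its free end at crop (250,55), the pivot post at (98,205), the red paddle at (115,147) and the rest post at (290,215). This is the fixture described, not the blue look-alikes. Next I'll compute the geometry.

```bash
python3 - <<'E'
from h import *
import cv2
def c(x,y): return 215+x/3.528-.0,165+y/3.528
C=np.array([w("top",*c(*p),12) for p in((46,100),(356,96),(366,327),(43,331))])[:,:2];print(C.round(1))
# side crop corners
def s(x,y): return 235+(x-405)/3.528,155+y/3.528
D=np.array([w("side",*s(*p),12) for p in((442,174),(668,152),(732,374),(482,412))])[:,:2];print(D.round(1))
mod=np.array([[100,135],[100,-135],[-100,-135],[-100,135.]])
def fit(m,Q):
    a=m-m.mean(0);b=Q-Q.mean(0);th=np.arctan2((a[:,0]*b[:,1]-a[:,1]*b[:,0]).sum(),(a*b).sum());R=np.array([[np.cos(th),-np.sin(th)],[np.sin(th),np.cos(th)]])
    return th,Q.mean(0)-R@m.mean(0),R
for m,Q in((mod,C),(mod[[0,3,2,1]][[0,3,2,1]],D[[0,0,0,0]]),):
    th,t,R=fit(m,Q);print(th,t,t+R@[0,85]);break
# side order: TL = (-x,+y), TR=(+x,+y), BR=(+x,-y), BL=(-x,-y)
m2=np.array([[-100,135],[100,135],[100,-135],[-100,-135.]]);th2,t2,R2=fit(m2,D);print("side",th2,t2,t2+R2@[0,85])
# yellow bare end via clouds
P=np.array([0,0.])
for n,R in(("top",(slice(170,205),slice(266,295))),("side",(slice(180,235),slice(295,345)))):
    im=np.load(n+"0im.npy");h=cv2.cvtColor(im,cv2.COLOR_RGB2HSV);m=cv2.inRange(h,(22,130,90),(34,255,255))[R]>0
    v,u=np.nonzero(m);q=np.array([w(n,uu+R[1].start,vv+R[0].start,77) for uu,vv in zip(u,v)])[:,:2]
    print(n,len(q),cv2.minAreaRect(q.astype(np.float32)),cv2.boxPoints(cv2.minAreaRect(q.astype(np.float32))).round(),cv2.fitLine(q.astype(np.float32),2,0,.01,.01).ravel())
for n in("top","side"):
    print(n)
    for nm,(x,y) in {"TL":(100,135)}.items():pass
    print(proj(n,[*(t+R@[0,85])if False else (0,0),77]))
E
```

```text
File "<stdin>", line 25
    print(proj(n,[*(t+R@[0,85])if False else (0,0),77]))
                               ^^
SyntaxError: invalid syntax
```

```bash
python3 - <<'E'
from h import *
import cv2
def c(x,y): return 215+x/3.528-.0,165+y/3.528
C=np.array([w("top",*c(*p),12) for p in((46,100),(356,96),(366,327),(43,331))])[:,:2];print(C.round(1))
def s(x,y): return 235+(x-405)/3.528,155+y/3.528
D=np.array([w("side",*s(*p),12) for p in((442,174),(668,152),(732,374),(482,412))])[:,:2];print(D.round(1))
def fit(m,Q):
    a=m-m.mean(0);b=Q-Q.mean(0);th=np.arctan2((a[:,0]*b[:,1]-a[:,1]*b[:,0]).sum(),(a*b).sum());R=np.array([[np.cos(th),-np.sin(th)],[np.sin(th),np.cos(th)]])
    return th,Q.mean(0)-R@m.mean(0),R
m1=np.array([[100,135],[100,-135],[-100,-135],[-100,135.]])
m2=np.array([[-100,135],[100,135],[100,-135],[-100,-135.]])
for m,Q in((m1,C),(m2,D)):
    th,t,R=fit(m,Q);print(th,t,"pivot",t+R@[0,85],"rest",t+R@[0,-72])
for n,RR in(("top",(slice(170,205),slice(266,295))),("side",(slice(180,235),slice(295,345)))):
    im=np.load(n+"0im.npy");h=cv2.cvtColor(im,cv2.COLOR_RGB2HSV);m=cv2.inRange(h,(22,130,90),(34,255,255))[RR]>0
    v,u=np.nonzero(m);q=np.array([w(n,uu+RR[1].start,vv+RR[0].start,77) for uu,vv in zip(u,v)])[:,:2].astype(np.float32)
    print(n,len(q),cv2.boxPoints(cv2.minAreaRect(q)).round(),cv2.fitLine(q,2,0,.01,.01).ravel())
print([w("top",*c(98,200),84).round(1),w("side",*s(556,135),84).round(1)])
E
```

```text
[[ 572.5  164.4]
 [ 605.5 -101.1]
 [ 407.9 -127. ]
 [ 375.3  139.8]]
[[ 380.9  134.1]
 [ 584.2  149. ]
 [ 608.6 -108.2]
 [ 414.3 -132.5]]
0.12422640773837237 [490.28614057  19.02852866] pivot [479.7540337  103.37350317] rest [499.20745463 -52.41662622]
0.10573695627784745 [497.02393261  10.61362318] pivot [488.05302939  95.1389028 ] rest [504.62281533 -60.98426074]
top 188 [[557.  29.]
 [613. -15.]
 [626.   2.]
 [570.  45.]] [  0.7838991   -0.62088823 591.6659      15.164318  ]
side 185 [[521.  51.]
 [614. -21.]
 [630.  -1.]
 [537.  72.]] [  0.7536147  -0.6573164 587.95807    16.21364  ]
[array([477. , 100.5,  84. ]), array([482.7,  98.6,  84. ])]
```

```bash
python3 -m inch '{"delta_rot": [[0,0,-5],[0,0,-10],[0,0,-15],[0,0,-20],[0,0,-23],[0,0,-23],[0,0,-23],[0,0,-23],[0,0,-23],[0,0,-23]], "linear": [[-2,3,0],[-4,6,0.5],[-6,9,1],[-8,12,1.5],[-10,15,2],[-12,18,2.5],[-14,21,3],[-16,24,3],[-18,27,3],[-20,30,3]], "jaw": [1,1,1,1,1,1,1,1,1,1]}'
```

```text
clock: 0.93
tcp_pos: [407.4, 322.7, 201.1]
orientation: [[-0.118, 0.993, -0.0], [0.993, 0.118, -0.0], [-0.0, -0.0, -1.0]]
force: [0.8, 0.3, -0.4]
gripper_width: 0.001
```

```bash
python3 -m inch '{"delta_rot": [[0,0,0],[0,0,0],[0,0,0],[0,0,0],[0,0,0],[0,0,0],[0,0,0],[0,0,0],[0,0,0],[0,0,0]], "linear": [[-3,2.5,0],[-6,5,0],[-9,7.5,0],[-12,10,0],[-15,12.5,0],[-18,15,0],[-21,17,0],[-24,19,0],[-27,19.3,0],[-29,19.3,0]], "jaw": [1,1,1,1,1,1,1,1,1,1]}'
python3 - <<'E'
from h import *
import cv2
for n in("top","side"):
    im,d=env.get_image(n);cv2.imwrite(f"pics/{n}1.png",im[:,:,::-1]);np.save(f"{n}1im.npy",im);np.save(n+"1.npy",d)
print(env.get_obs()['tcp_pos'])
E
```

```text
clock: 1.77
tcp_pos: [633.6, 55.7, 200.5]
orientation: [[-0.116, 0.993, -0.001], [0.993, 0.116, -0.001], [-0.001, -0.001, -1.0]]
force: [-0.3, -0.6, 0.7]
gripper_width: -0.0
[632.95876713  54.5478215  200.79883385]
```

View pics/side1.png

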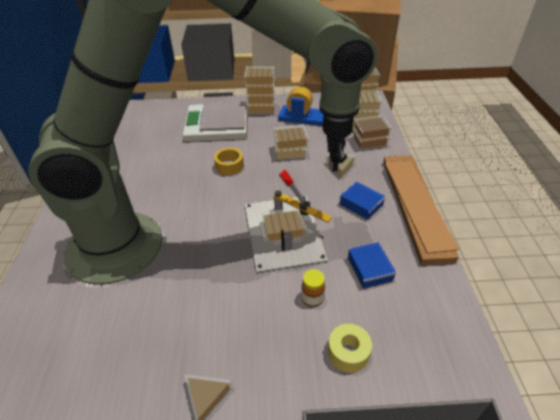

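View pics/top1.png

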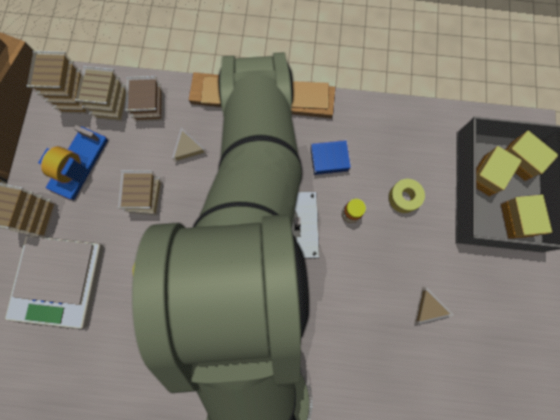

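The gripper is shut above and outside the strap; the fingertip is at side (337,170) and the strap end at (328,217). Before descending I'll check the clearance to the blue box.

```bash
python3 - <<'E'
from h import *
import cv2
P=cloud("side",np.load("side0.npy"));im=np.load("side0im.npy")
R=(slice(175,225),slice(335,390));h=cv2.cvtColor(im,cv2.COLOR_RGB2HSV);m=cv2.inRange(h,(105,150,60),(130,255,255))[R]>0
q=P[R][m];q=q[(q[:,2]>5)&(q[:,2]<70)];print(len(q),q.min(0),q.max(0),cv2.boxPoints(cv2.minAreaRect(q[:,:2].astype(np.float32))))
E
```

```text
851 [679.37035432  49.29626821   5.21574488] [804.45589154 178.00168175  47.4221271 ] [[674.73517 122.48334]
 [749.1231   47.5145 ]
 [810.9056  108.8183 ]
 [736.51764 183.78714]]
```

```bash
python3 -m inch '{"delta_rot": [[0,0,0],[0,0,0],[0,0,0],[0,0,0],[0,0,0],[0,0,0],[0,0,0],[0,0,0],[0,0,0],[0,0,0]], "linear": [[0,0,2],[0,0,4],[0,0,6],[0,0,8],[0,0,10],[0,0,11.5],[0,0,12.5],[0,0,13.5],[0,0,13.5],[0,0,13.5]], "jaw": [1,1,1,1,1,1,1,1,1,1]}'
python3 - <<'E'
from h import *
import cv2
im,d=env.get_image("side");cv2.imwrite("pics/side2.png",cv2.resize(im[140:260,235:395],None,fx=5,fy=5,interpolation=2)[:,:,::-1])
E
```

```text
clock: 2.7
tcp_pos: [632.6, 59.5, 66.4]
orientation: [[-0.119, 0.993, -0.0], [0.993, 0.119, -0.0], [0.0, -0.0, -1.0]]
force: [0.2, -0.3, 1.2]
gripper_width: -0.001
```

View pics/side2.png

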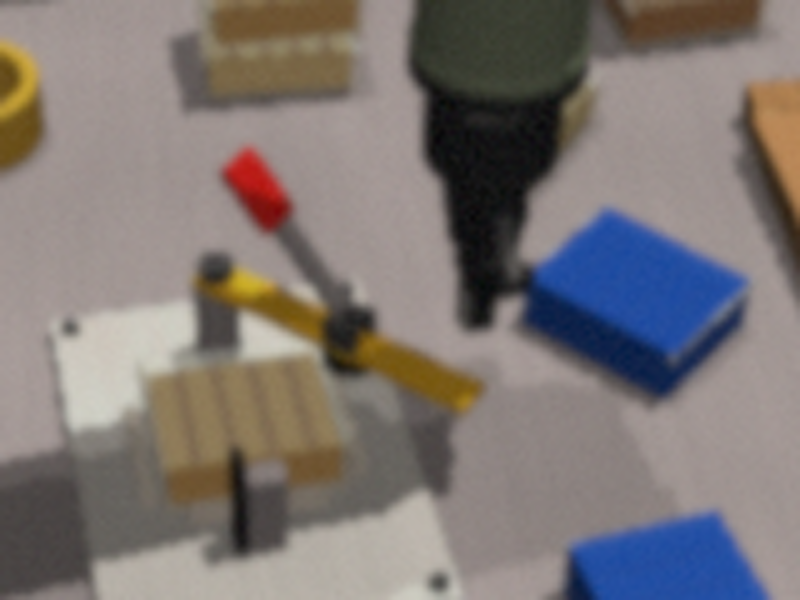

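The finger is outside the strap's open edge, at crop (478,325). Now I'll sweep it round.

```bash
python3 -m inch '{"delta_rot": [[0,0,0],[0,0,0],[0,0,0],[0,0,0],[0,0,0],[0,0,0],[0,0,0],[0,0,0],[0,0,0],[0,0,0]], "linear": [[-1.1,-1.1,0],[-2.2,-2.2,0],[-3.2,-3.0,0],[-4.2,-3.9,0],[-5.2,-4.8,0],[-5.8,-5.6,0],[-6.4,-6.4,0],[-6.9,-7.2,0],[-7.2,-7.8,0],[-7.4,-8.3,0]], "jaw": [1,1,1,1,1,1,1,1,1,1]}'
python3 - <<'E'
from h import *
import cv2
im,d=env.get_image("side");cv2.imwrite("pics/side3.png",cv2.resize(im[140:260,235:395],None,fx=5,fy=5,interpolation=2)[:,:,::-1]);print(env.get_obs()['force'])
E
```

```text
clock: 3.58
tcp_pos: [558.4, -24.5, 66.3]
orientation: [[-0.118, 0.993, -0.0], [0.993, 0.118, -0.0], [-0.0, -0.0, -1.0]]
force: [1.1, 0.9, 0.4]
gripper_width: 0.004
[-0.04294841 -0.00255541  0.74658581]
```

View pics/side3.png

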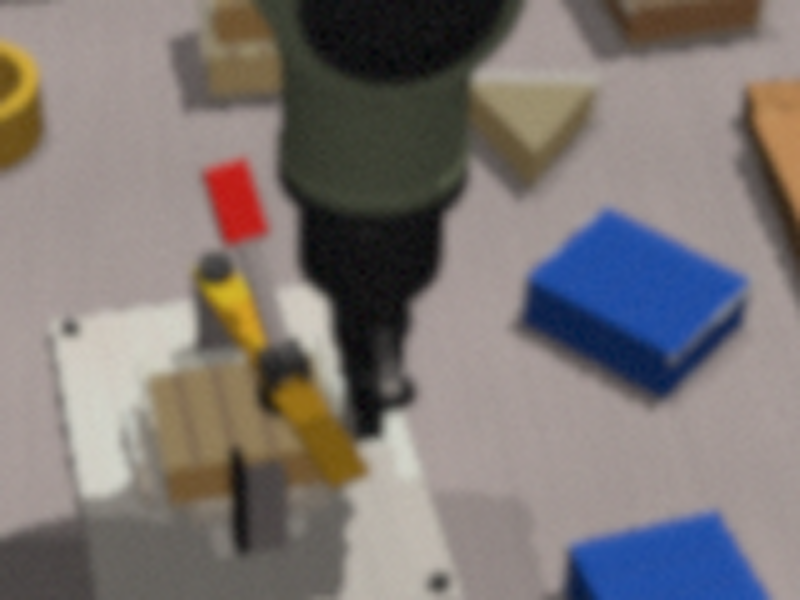

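The strap follows and is now about 20° from home. I'll continue carefully towards the stop.

```bash
python3 -m inch '{"delta_rot": [[0,0,0],[0,0,0],[0,0,0],[0,0,0],[0,0,0],[0,0,0],[0,0,0],[0,0,0],[0,0,0],[0,0,0]], "linear": [[-0.2,-0.4,0],[-0.4,-0.8,0],[-0.6,-1.2,0],[-0.7,-1.6,0],[-0.8,-2.0,0],[-0.9,-2.4,0],[-1.0,-2.8,0],[-1.1,-3.0,0],[-1.1,-3.2,0],[-1.1,-3.3,0]], "jaw": [1,1,1,1,1,1,1,1,1,1]}'
python3 - <<'E'
from h import *
import cv2
im,d=env.get_image("side");cv2.imwrite("pics/side4.png",cv2.resize(im[140:260,235:395],None,fx=5,fy=5,interpolation=2)[:,:,::-1]);print(env.get_obs()['force'])
E
```

```text
clock: 4.47
tcp_pos: [527.4, -39.1, 66.4]
orientation: [[-0.118, 0.993, 0.0], [0.993, 0.118, -0.0], [-0.0, 0.0, -1.0]]
force: [0.5, -0.6, 0.1]
gripper_width: 0.001
[ 0.12513438 -1.24261083  0.44046372]
```

View pics/side4.png

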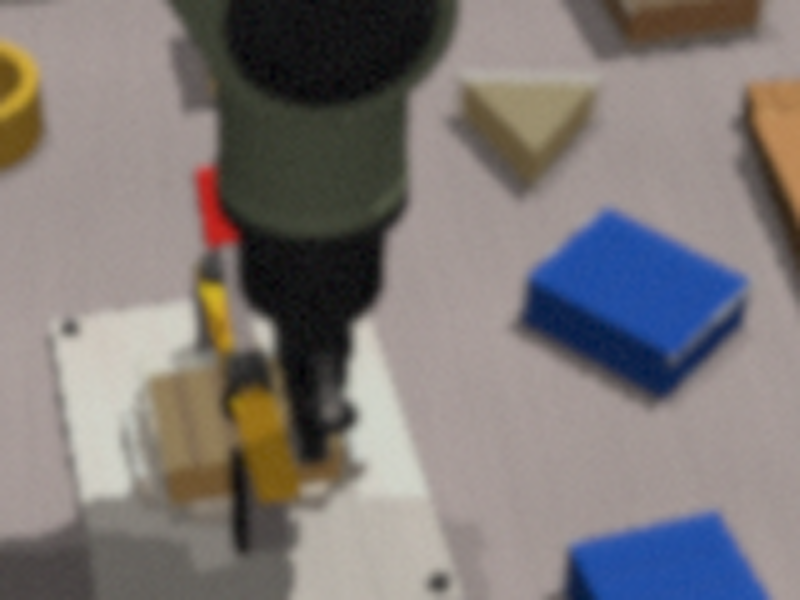

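```bash
python3 -m inch '{"delta_rot": [[0,0,0],[0,0,0],[0,0,0],[0,0,0],[0,0,0],[0,0,0],[0,0,0],[0,0,0],[0,0,0],[0,0,0]], "linear": [[0,-0.1,0],[0,-0.2,0],[0,-0.3,0],[0,-0.4,0],[0,-0.5,0],[0,-0.6,0],[0,-0.65,0],[0,-0.7,0],[0,-0.7,0],[0,-0.7,0]], "jaw": [1,1,1,1,1,1,1,1,1,1]}'
python3 - <<'E'
from h import *
import cv2
im,d=env.get_image("side");cv2.imwrite("pics/side5.png",cv2.resize(im[140:260,235:395],None,fx=5,fy=5,interpolation=2)[:,:,::-1]);print(env.get_obs()['force'])
E
```

```text
clock: 5.35
tcp_pos: [523.9, -39.3, 66.8]
orientation: [[-0.119, 0.993, 0.007], [0.993, 0.119, 0.0], [-0.0, 0.007, -1.0]]
force: [19.0, 0.3, -12.7]
gripper_width: 0.0
[ 19.31696354  -0.21500344 -13.42809381]
```

View pics/side5.png

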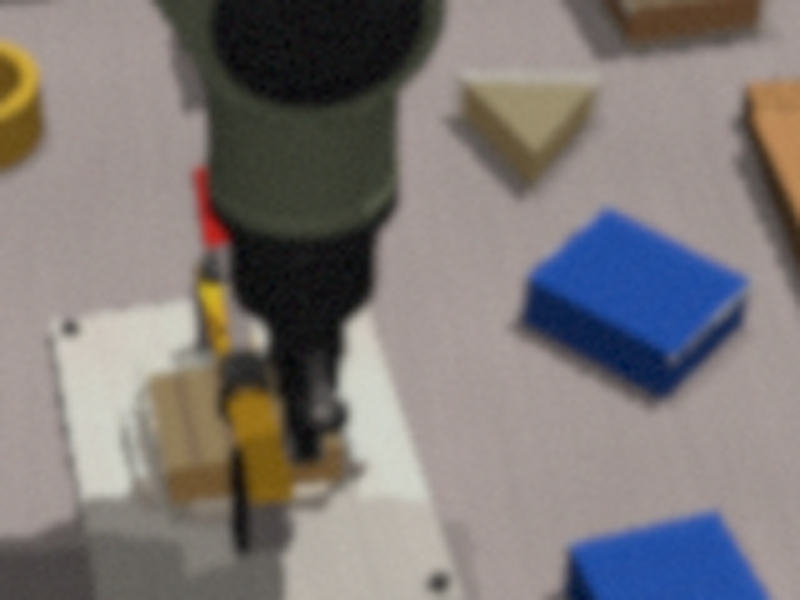

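The 19 N reaction shows the strap is against its stop: in the crop its left edge lies along the black stop at (245,470), and the lever is still raised. I'll back off and check.

```bash
python3 -m inch '{"delta_rot": [[0,0,0],[0,0,0],[0,0,0],[0,0,0],[0,0,0],[0,0,0],[0,0,0],[0,0,0],[0,0,0],[0,0,0]], "linear": [[0,0,0],[0,0.7,0],[0,1.5,0],[0,3,0],[0,5,0],[0,8,-3],[0,11,-7],[0,13,-11],[0,13,-15],[0,13,-16]], "jaw": [1,1,1,1,1,1,1,1,1,1]}'
python3 - <<'E'
from h import *
import cv2
im,d=env.get_image("side");np.save("side6im.npy",im);np.save("side6.npy",d);cv2.imwrite("pics/side6.png",cv2.resize(im[140:260,235:395],None,fx=5,fy=5,interpolation=2)[:,:,::-1]);print(env.get_obs()['force'],env.get_obs()['tcp_pos'])
E
```

```text
clock: 6.23
tcp_pos: [651.9, -23.9, 230.9]
orientation: [[-0.119, 0.993, 0.004], [0.993, 0.119, 0.0], [-0.0, 0.004, -1.0]]
force: [0.1, -0.6, 1.4]
gripper_width: -0.001
[1.07437899 0.53328685 4.27311339] [652.42169703 -24.07793753 233.01950741]
```

View pics/side6.png

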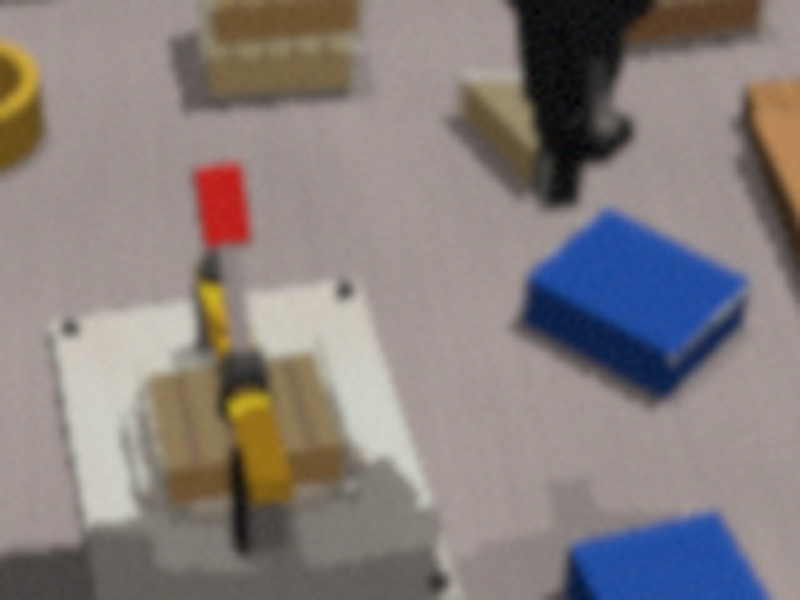

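The strap stayed at the stop (left edge at crop (245,460)). The paddle is raised, at crop (222,205). Next I'll measure the strap angle and the paddle.

```bash
python3 - <<'E'
from h import *
import cv2
im=np.load("side6im.npy");d=np.load("side6.npy");P=cloud("side",d);h=cv2.cvtColor(im,cv2.COLOR_RGB2HSV)
R=(slice(165,200),slice(270,290))
m=cv2.inRange(h,(0,170,90),(6,255,255))[R]>0;v,u=np.nonzero(m);q=P[R][m];print("red n",len(q),"px",u.mean()+270,v.mean()+165,"med",np.median(q,0),q.mean(0),"xrange",u.min()+270,u.max()+270)
print("red at z=167:",w("side",u.mean()+270,v.mean()+165,167))
R=(slice(215,245),slice(275,300))
m=cv2.inRange(h,(20,120,90),(34,255,255))[R]>0;v,u=np.nonzero(m);q=np.array([w("side",a+275,b+215,77) for a,b in zip(u,v)])[:,:2].astype(np.float32)
print("strap end",len(q),cv2.boxPoints(cv2.minAreaRect(q)).round(1),q.mean(0),cv2.fitLine(q,2,0,.01,.01).ravel())
s=lambda x,y:(235+x/5,140+y/5)
print("pivot",w("side",*s(209,262),84),"free end mid",w("side",*s(268,500),77))
E
```

```text
red n 114 px 279.0175438596491 180.62280701754386 med [486.54150837  69.20662643 157.36104236] [486.34119164  61.53893284 163.7369089 ] xrange 275 283
red at z=167: [486.21395625  57.92020851 167.        ]
strap end 197 [[ 4.810e+02  3.000e-01]
 [ 4.924e+02 -8.200e+01]
 [ 5.201e+02 -7.820e+01]
 [ 5.087e+02  4.200e+00]] [500.65585 -38.44996] [ 1.2882330e-01 -9.9166757e-01  5.0065607e+02 -3.8449963e+01]
pivot [479.8654691  102.66503647  84.        ] free end mid [503.37845389 -82.17949058  77.        ]
```

```bash
python3 -m inch '{"delta_rot": [[0,0,0],[0,0,0],[0,0,0],[0,0,0],[0,0,0],[0,0,0],[0,0,0],[0,0,0],[0,0,0],[0,0,0]], "linear": [[1,-2,0],[2,-5,0],[3,-8,0],[4,-11,0],[5,-13,0],[6,-15.2,0],[6,-15.2,0],[6,-15.2,1.5],[6,-15.2,3],[6,-15.2,3]], "jaw": [1,1,1,1,1,1,1,1,1,1]}'
python3 - <<'E'
from h import *
import cv2
im,d=env.get_image("side");np.save("side7im.npy",im);np.save("side7.npy",d);cv2.imwrite("pics/side7.png",cv2.resize(im[140:260,235:395],None,fx=5,fy=5,interpolation=2)[:,:,::-1]);print(env.get_obs()['force'],env.get_obs()['tcp_pos'])
E
```

```text
clock: 7.12
tcp_pos: [490.5, 17.2, 194.3]
orientation: [[-0.119, 0.993, -0.004], [0.993, 0.119, -0.0], [-0.0, -0.004, -1.0]]
force: [-0.8, 0.2, -0.6]
gripper_width: 0.003
[ 0.32445429 -0.11737772  0.54371561] [491.0272161   17.22920661 195.4628774 ]
```

View pics/side7.png

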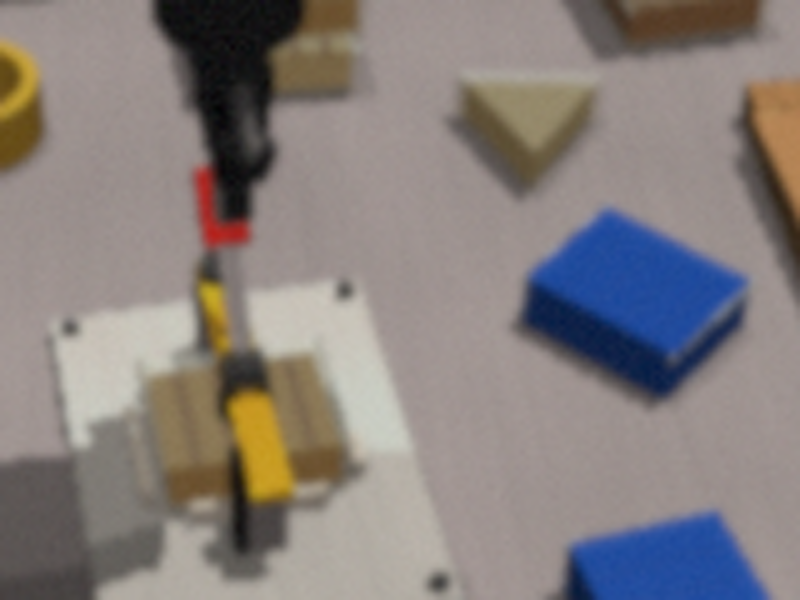

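Fingertip (crop (234,215)) is in front of the red paddle and lined up with it. I'll go down and push the paddle over along its arc.

```bash
python3 -m inch '{"delta_rot": [[0,0,0],[0,0,0],[0,0,0],[0,0,0],[0,0,0],[0,0,0],[0,0,0],[0,0,0],[0,0,0],[0,0,0]], "linear": [[0,0,1.5],[0,0,2.9],[1,0,2.9],[2,0,2.9],[2.7,0,2.9],[3.4,0,3.4],[4.0,0,3.9],[4.6,0,4.5],[5.0,0,5.0],[5.0,0,5.0]], "jaw": [1,1,1,1,1,1,1,1,1,1]}'
python3 - <<'E'
from h import *
import cv2
im,d=env.get_image("side");cv2.imwrite("pics/side8.png",cv2.resize(im[140:260,235:395],None,fx=5,fy=5,interpolation=2)[:,:,::-1]);print(env.get_obs()['force'],env.get_obs()['tcp_pos'])
E
```

```text
clock: 8.0
tcp_pos: [485.5, 68.0, 145.5]
orientation: [[-0.119, 0.993, -0.0], [0.993, 0.119, 0.0], [0.0, -0.0, -1.0]]
force: [-0.1, 0.1, 0.5]
gripper_width: -0.002
[ 0.03941426 -0.5687798   0.3929208 ] [485.4680277   67.44567538 145.82241093]
```

View pics/side8.png

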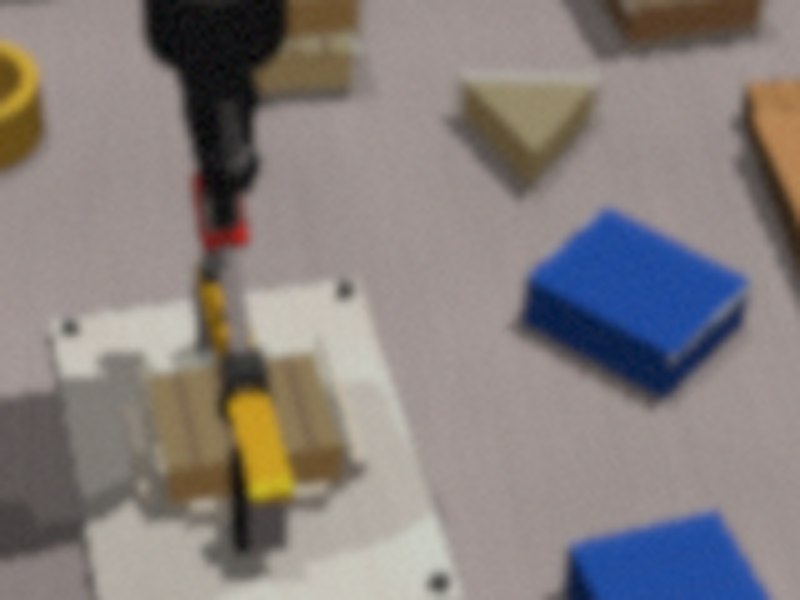

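The paddle is moving down; its top edge is at crop y≈178, from 165 before. I'll continue along the arc.

```bash
python3 -m inch '{"delta_rot": [[0,0,0],[0,0,0],[0,0,0],[0,0,0],[0,0,0],[0,0,0],[0,0,0],[0,0,0],[0,0,0],[0,0,0]], "linear": [[0.45,0,0.7],[0.9,0,1.4],[1.25,0,2.1],[1.5,0,2.8],[1.7,0,3.5],[1.85,0,4.2],[1.95,0,4.7],[1.95,0,5.0],[1.95,0,5.2],[1.95,0,5.3]], "jaw": [1,1,1,1,1,1,1,1,1,1]}'
python3 - <<'E'
from h import *
import cv2
im,d=env.get_image("side");cv2.imwrite("pics/side9.png",cv2.resize(im[140:260,235:395],None,fx=5,fy=5,interpolation=2)[:,:,::-1]);print(env.get_obs()['force'],env.get_obs()['tcp_pos'])
E
```

```text
clock: 8.88
tcp_pos: [483.7, 86.7, 93.6]
orientation: [[-0.118, 0.993, 0.001], [0.993, 0.118, 0.001], [0.001, 0.001, -1.0]]
force: [-6.1, 3.1, 30.5]
gripper_width: -0.003
[-4.28562586  3.48280458 18.22512445] [483.62046705  86.765613    93.67424444]
```

View pics/side9.png

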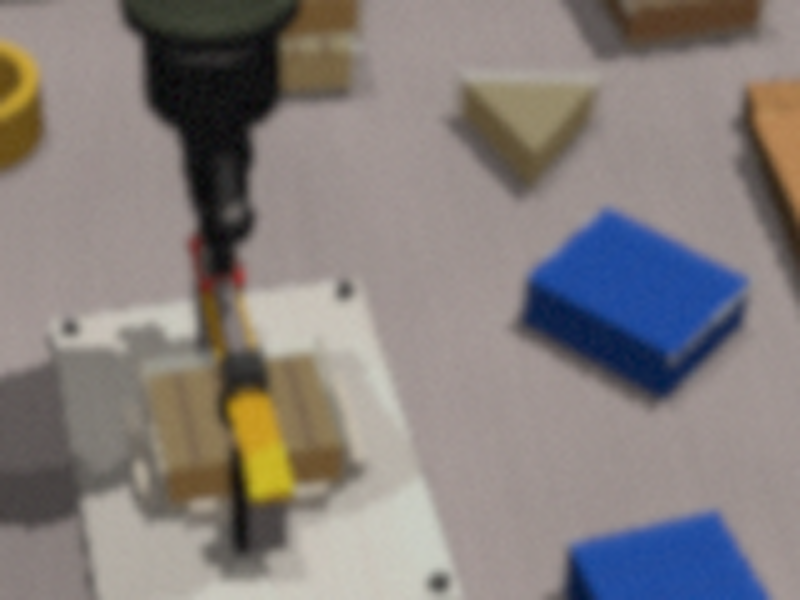

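The lever is level: TCP z is 93.7 mm, the level paddle face is at 94 mm, and there is a firm 18–30 N end-stop reaction. I'll retreat straight up, then clear of the fixture.

```bash
python3 -m inch '{"delta_rot": [[0,0,0],[0,0,0],[0,0,0],[0,0,0],[0,0,0],[0,0,0],[0,0,0],[0,0,0],[0,0,0],[0,0,0]], "linear": [[0,0,0],[0,0,0],[0,0,0],[0,0,-1],[0,0,-3],[0,0,-6],[0,0,-9],[0,0,-12],[0,0,-15],[0,0,-16]], "jaw": [1,1,1,1,1,1,1,1,1,1]}'
python3 -m inch '{"delta_rot": [[0,0,0],[0,0,0],[0,0,0],[0,0,0],[0,0,0],[0,0,0],[0,0,0],[0,0,0],[0,0,0],[0,0,0]], "linear": [[2,1,0],[5,2,0],[8,3,0],[11,4,0],[14,4,0],[17,4,0],[20,4,0],[22,4,0],[22,4,0],[22,4,0]], "jaw": [1,1,1,1,1,1,1,1,1,1]}'
python3 - <<'E'
from h import *
import cv2
im,d=env.get_image("side");np.save("side10im.npy",im);np.save("side10.npy",d);cv2.imwrite("pics/side10.png",cv2.resize(im[140:260,235:395],None,fx=5,fy=5,interpolation=2)[:,:,::-1]);print(env.get_obs()['force'],env.get_obs()['tcp_pos'])
cv2.imwrite("pics/side10f.png",im[:,:,::-1])
P=cloud("side",d);h=cv2.cvtColor(im,cv2.COLOR_RGB2HSV)
R=(slice(165,215),slice(265,295));m=cv2.inRange(h,(0,170,90),(6,255,255))[R]>0;v,u=np.nonzero(m);print("red",len(u),u.mean()+265,v.mean()+165,np.median(P[R][m],0))
R=(slice(215,245),slice(275,300));m=cv2.inRange(h,(20,120,90),(34,255,255))[R]>0;v,u=np.nonzero(m);q=np.array([w("side",a+275,b+215,77) for a,b in zip(u,v)])[:,:2].astype(np.float32);print(q.mean(0),cv2.fitLine(q,2,0,.01,.01).ravel())
E
```

```text
clock: 9.77
tcp_pos: [484.4, 86.1, 257.5]
orientation: [[-0.118, 0.993, 0.004], [0.993, 0.118, 0.001], [0.0, 0.004, -1.0]]
force: [1.0, 0.1, 0.2]
gripper_width: -0.003
clock: 10.6
tcp_pos: [496.6, 310.0, 252.9]
orientation: [[-0.12, 0.993, -0.001], [0.993, 0.12, -0.001], [-0.001, -0.001, -1.0]]
force: [0.6, -0.1, 0.3]
gripper_width: 0.0
[ 0.43576833 -1.88530928 -0.06573918] [496.99490508 308.83665083 253.04816645]
red 70 277.74285714285713 191.4857142857143 [482.80484591  94.30028025  93.18317426]
[501.0697   -40.605854] [ 1.1547232e-01 -9.9331069e-01  5.0106985e+02 -4.0605858e+01]
```

View pics/side10.png

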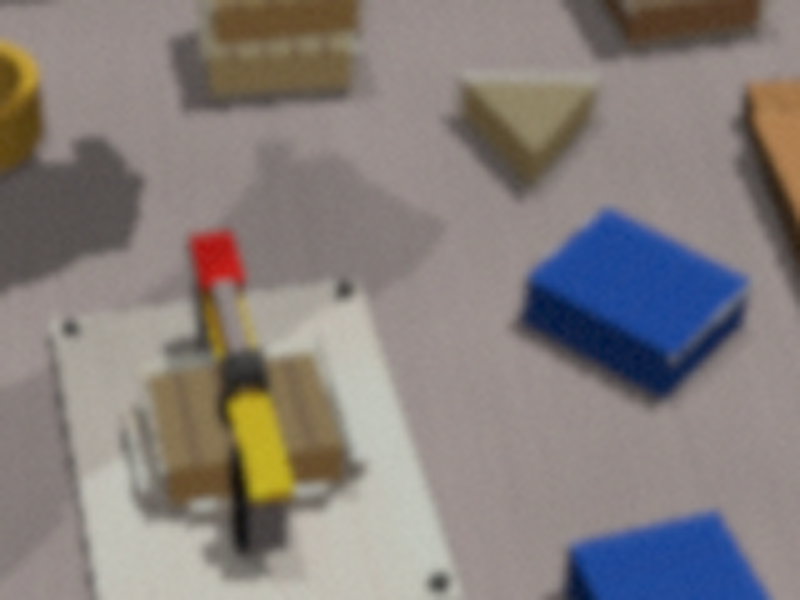

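View pics/side10f.png

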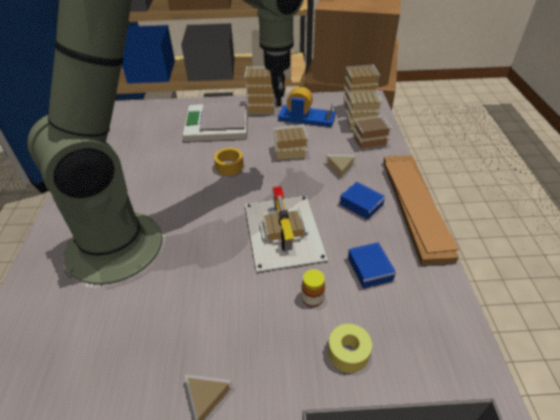

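In the crop the paddle lies level at (218,260), z ≈ 93 mm, and the strap runs along the stop. In the full view the jar (314,288), rolls, spares and wedges are where they were, and the gripper is clear at (279,90). Handing in.

```bash
python3 -c "
from bench import env
print(env.job_done())"
```

```text
the job is handed in; nothing more can be done
None
```

The honeycomb box is clamped and the job was handed in at about 10.7 s of the 46 s allowed; the hand-in gives no verdict. With the gripper shut, I pushed the strap round onto its stop, where it met a 19 N reaction. I then pushed the red paddle over and down to its end of travel, with 18–30 N at tip height 93.7 mm, and backed the arm off clear of everything.

**Last checks:**
- **Strap:** it lies along the stop. Its direction is about 0.116 rad from the world y axis, against 0.106–0.124 rad measured for the fixture, so it is home within tolerance.
- **Lever:** the paddle face is at about 93 mm, and it should be 94 mm when level.
- **Box and bystanders:** by eye, in the side view, they look unmoved. I did not measure them or take a final top view.
- **Robot:** the wrist force is near zero at the finish.

**Not confirmed:**
- **Pad force:** I could not measure it directly, so I infer it from the lever being fully down.
- **Camera agreement:** the two cameras' estimates of the fixture position differed by about 8–10 mm, so I relied on contact and a fresh measurement of the paddle instead.

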